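# Set a tripod leg to length and squeeze its cam lever shut

## Robot

A 6-joint arm with a two-finger parallel gripper is mounted at the origin on a cart in front of the work surface, level with it; the furniture and walls round the work are solid. World frame = base frame: x ahead of the robot, y to its left, z up, the work surface at z = 0. Lengths are in m, angles in rad, forces in N, time in s.
With the tool pointing down it reaches from about 0.3 to 0.875 m from the base axis. Payload 4.2 kg.
Tool frame: the origin (TCP) lies on the centre line of the jaws, within the pads' length; the fingertips stand 17 mm ahead of it and the grasp point (between the pads) lies 2 mm behind it; z points along the fingers, y is the line along which they close (so a half turn about z gives the same grasp; the last joint's range is limited). The gripper opens to 85 mm and grips with 20 to 120 N. Pads are 22 mm wide; open, the fingers measure 114 mm over their backs; the gripper's body (76 mm by 85 mm) begins 54 mm behind the grasp point. The pads swing forward as they close: fully open they stand 13 mm farther back than shut.
Start: joints at [-1.335, 0.32, 1.565, -0, 1.257, -0.02], TCP at [0.145, -0.556, 0.248] pointing down, gripper open.
Joint ranges: [-3.11, 3.11], [-0.84, 2.01], [0.21, 2.61], [-1.34, 4.49], [0.05, 2.63], [-2.56, 2.56]. Speed limits (rad/s): [2.57, 2.57, 3.14, 3.14, 3.14, 3.14].

## Interface

Orientations are given as a 3x3 rotation matrix whose columns are the frame's x, y, z axes.
In Python, from workcell import * gives the robot as it stands. The module is installed in compiled form; this text tells all that it offers.
- The arm moves only by the tool drive_tool, never from a script. Its argument "plan" is a list of rows, each a list of 3 entries, a list of its own where there are three numbers: the shift along the world's x, y, z in mm, then the turn, a rotation vector about the world's x, y, z in degrees, then the closure, from 0 (fully open) to 1 (shut). A call has 1 to 8 rows; each row is the pose to reach, as a shift and turn from the pose commanded when the call began; what a row does not reach only later rows make up. A row lasts 1/12 s, in which the tool goes at most 41.7 mm and 7.16 degrees, less where a joint would pass 70% of its speed; a pose out of reach is approached as far as the arm can. A call with a gripper value outside its range is refused whole. The fingers move at their own pace and stop on an object; "force" is the grip in N (left out, the last holds). Time passes only in rows, so rows that repeat a pose let the fingers close. It gives the time, the measured TCP pose, the force, the opening and the grip force at its end, in the units of the state.
- sense(): the state, without advancing time (a new reading comes with each control period).
- get_image(name): name is "side" or "top"; returns the picture (384x512x3 uint8, red, green, blue); there is no depth.
- calibration(name): a dict with "vfov" (degrees; the focal length in pixels is half the picture's height over the tangent of half this angle, whatever the lens; pixels are square), "cx", "cy" (the principal point, pixels), "R" (3x3) and "t" (3): a world point X has camera coordinates R X + t. Camera axes: x right, y down, z forward; pixel columns grow to the right and rows downward; lengths in m; the calibration is good to about 2 mm. A picture is of the moment at which its call begins. calibration takes no time and is no camera call.
- close_job(): hands the job in; it is judged then, once.
The state is a dict: "time_s": time; "q": joint angles; "dq": joint speeds; "effort": joint torques, N m; "tool_pos": TCP position; "tcp_rot": TCP orientation; "ft_force": force on the tool from outside, world axes, zero at the start; "torque": the same for the moment, N m; "gripper_width": finger opening in m; "finger_force": force on a finger pad.
Only numpy, scipy, OpenCV 4.12 (cv2) and the standard library are available. Lean on these libraries where they do the work, as an engineer would, in place of code of your own. Each camera call takes 0.05 s, during which the arm holds its last target. There are 200 camera calls.

## Task

Slide the spring-loaded tripod leg out of its tube, with the red cam lever still open, until the white pointer stands over the line on the yellow length mark. Keep the leg there and close the cam lever fully against the head, and never let it close while the leg is off the mark. Finish still squeezing the lever and the rubber pad on the head's other side between the fingers, with the leg at the mark, because the lever alone does not hold the leg against its spring; leave the tin, bottle and tape roll where they are.

Things in the scene. Friction and masses are not known exactly. Their poses are not given: they have to be found in the camera images.
- cradle: Fixed plywood board (12 mm thick, x -150..170, y -60..90 mm) carrying a grey tripod tube level along its length, axis 55 mm above the counter. Origin: board's underside, below the axis. x: along the tube, the way the leg slides out; z up; y: the side with red lever, pointer and mark. The black collar at the tube's mouth, 37 mm thick, ends at x -20 mm.
- leg_head (a point): On the leg's axis in the middle of the black lock head, 55 mm up; slides with the leg along cradle x (x = 20 mm when fully in). Its rubber pad faces y- (head_pad); the red lever is at its other side. Fingers can straddle head and lever from above. Head, pad and lever float together up to 6 mm either way in y on the leg (soft spring, about 1 N), so a squeeze centres itself.
- head_pad: Black rubber pad 30x4x38 mm on the side of the head away from the lever; rides on the leg. Origin at its middle: from leg_head x -1, y -13, z +4 mm; its outer face, which looks to -y, is at y -15 mm from the leg's axis and sinks in by 1.5 mm when squeezed with 4 N. Axes as the cradle's.
- leg_plate (a point): Middle of the near face of the blue cross plate, on the leg's axis 16 mm ahead (x) of leg_head. 8 mm thick; spans y -54..54, z -21..25 mm from here. Open fingers straddling the head can push this face in +x to extend the leg, and can close in y along it. A rubber foot beyond it reaches 30 mm ahead of this face.
- leg_pointer (a point): Tip of the thin white pointer rod that sticks out sideways (+y) from the blue plate: 20 mm ahead (x) of leg_head, 81 mm to its +y side, 24 mm lower. It passes about 5 mm above the yellow mark.
- length_mark: Yellow clip 20x26x12 mm fixed on the board's edge, a 3 mm black line across its middle. Origin under its middle, below the line; axes parallel to the cradle's. The leg is at length when pointer and line have the same cradle x. It sits 50 to 90 mm beyond the retracted pointer.
- leg (a joint): How far the leg is slid out, m: 0 fully in, 0.11 the end stop. A spring always pulls it back in: 2.4 N at 0, 6.4 N at 0.10 m. The leg cannot turn.
- cam_lever (a joint): Cam lever travel, m: 0 open, 0.016 closed (end stop against the head). It slides along cradle y towards the head, stays where it is left, and moves with 2.5 N.
- cam_paddle (a point): Middle of the outer face of the red paddle (29 wide in x, 42 high, 7 mm thick), riding on the leg. From leg_head: y +31 mm open, +15 closed; paddle z -16..26 mm. Head and paddle measure 46 mm over their outer faces when open, 30 mm when closed; the closed pair is centred on the leg's axis.
- grease_tin: Red and white round tin, 57 mm across, 24 high; bystander. Origin at the centre of its underside.
- oil_bottle: White bottle with red nozzle, 41 mm across, 118 high; bystander. Origin at the centre of its underside.
- tape_roll: Yellow roll of tape lying flat, 58 mm across, 18 high; bystander. Origin at the centre of its underside.

How it is judged:
By the outcome, as a careful person would: the job done as asked, in the order asked, and still so for the second after the job is handed in, while the arm keeps its last pose, push and grip.
It also fails if it takes over 32 s, if anything falls off the work surface, if the arm or the gripper's body presses on something with over 40 N, if the wrist force passes 120 N, or if a joint passes its speed limit or range.

## Working session

There is one attempt and no reset: what is moved stays moved. The work goes in short steps, Python scripts to look and compute and a tool call to move; the robot and the scene stay as the last step left them, time stands still between calls to the robot, and variables do not carry over. Pictures are saved under pics/ and viewed, at most 10 in all, crops included, and the job is handed in when it is done.

Besides the shell and the picture viewer there is one more tool, called after "Request:" by a JSON object that holds its "name" and its "arguments". drive_tool: Moves the arm, as the interface text tells. Its arguments: {"type":"object","properties":{"plan":{"type":"array"},"force":{"type":"number"}},"required":["plan"]}

```bash
mkdir -p pics; python3 - <<'E'
from workcell import *
import cv2
for n in ("top","side"):
    cv2.imwrite(f"pics/{n}0.png",cv2.cvtColor(get_image(n),cv2.COLOR_RGB2BGR)); print(n,calibration(n))
s=sense(); print(s)
E
```

```text
top {'vfov': 57.661018000684294, 'cx': 256.5323915024631, 'cy': 192.15877470146745, 'R': array([[ 0.02490806, -0.99967769, -0.00490959],
       [-0.99027134, -0.02400054, -0.13706436],
       [ 0.13690235,  0.00827583, -0.99054998]]), 't': array([0.26426935, 0.63910041, 0.82446018])}
side {'vfov': 50.56623640778099, 'cx': 260.6769517425496, 'cy': 193.50132298013023, 'R': array([[ 0.97678906,  0.21412339, -0.00585776],
       [ 0.18732442, -0.8671614 , -0.46145495],
       [-0.10388792,  0.44964684, -0.8871443 ]]), 't': array([-0.67166954,  0.13411329,  1.02115821])}
{'time_s': 0.1, 'q': array([-1.33496876e+00,  3.20237448e-01,  1.56555885e+00,  2.19246717e-05,
        1.25740540e+00, -2.00160500e-02]), 'dq': array([ 6.56804796e-04, -1.68135118e-03, -4.31503623e-03,  7.08134226e-05,
       -3.78926068e-04, -5.34971569e-04]), 'effort': array([ 2.58183818e-04, -4.16407442e+01, -2.34704858e+01,  5.03428595e-06,
        4.90622129e-03, -3.31622644e-06]), 'tool_pos': array([ 0.14541464, -0.55589441,  0.24756016]), 'tcp_rot': array([[ 9.67451877e-01,  2.53054816e-01, -3.55671361e-04],
       [ 2.53055061e-01, -9.67450605e-01,  1.56938674e-03],
       [ 5.30464001e-05, -1.60831059e-03, -9.99998705e-01]]), 'ft_force': array([-0.38176246,  0.25105894, -0.0268901 ]), 'torque': array([0.01640016, 0.04863435, 0.06595291]), 'finger_force': 0.0, 'gripper_width': 0.08547183517346277}
```

View pics/top0.png

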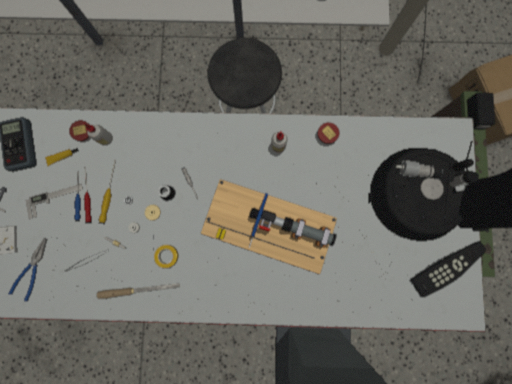

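View pics/side0.png

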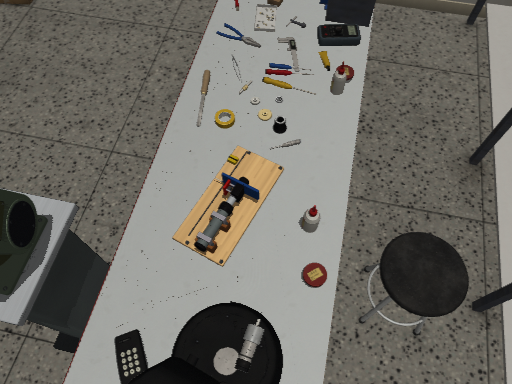

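The top view shows the board with corners at about (222,182), (336,217), (322,272) and (202,236). The leg points left (+y world), the blue plate is at (259,216) and the yellow mark at (221,234). The tin (328,132) and bottle (279,141) stand clear, on the far side. I'll zoom in next.

```bash
python3 - <<'E'
import cv2,numpy as np
a=cv2.imread("pics/top0.png")[170:285,190:350]; b=cv2.imread("pics/side0.png")[140:270,165:295]
cv2.imwrite("pics/topc.png",cv2.resize(a,None,fx=5,fy=5,interpolation=cv2.INTER_CUBIC)[:600])
cv2.imwrite("pics/sidec.png",cv2.resize(b,None,fx=4.5,fy=4.5,interpolation=cv2.INTER_CUBIC)[:600])
E
```

```text
(no output)
```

View pics/topc.png

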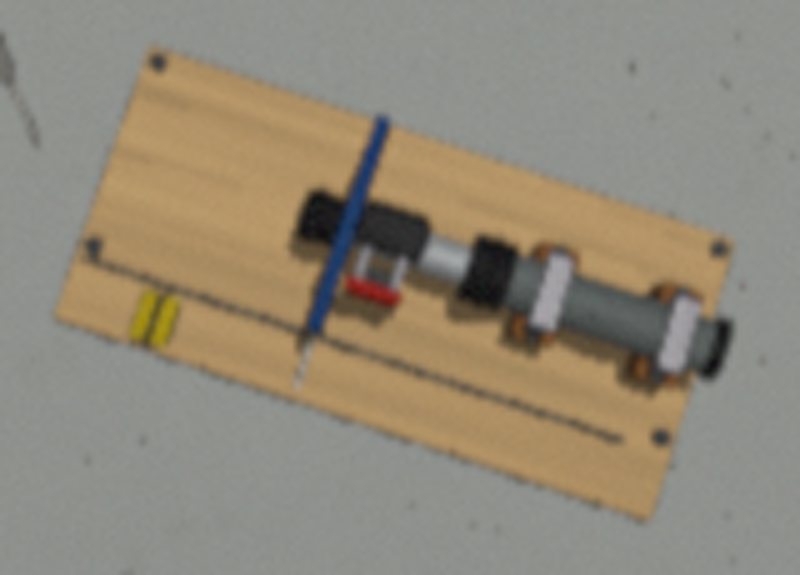

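View pics/sidec.png

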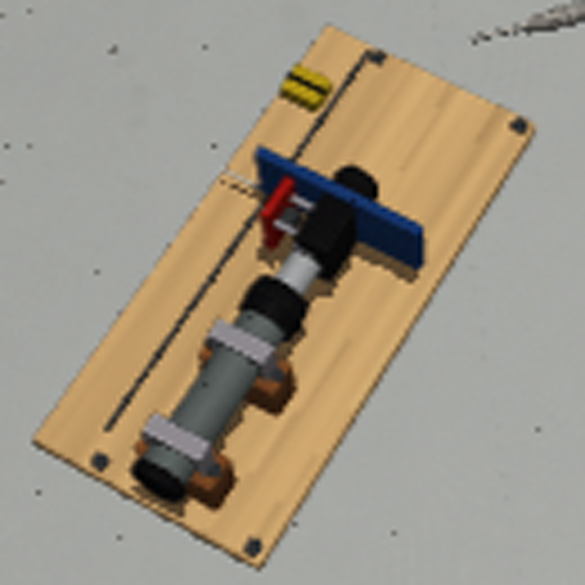

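The top crop shows board corners at (150,45), (732,240), (650,522) and (55,318), the line's middle at (155,318) and the pointer tip at (297,384). In the side crop the corners are (328,24), (536,128), (262,570) and (33,440), the line at about (306,89) and the pointer tip at (222,180). The red lever is open.

```bash
cat > h.py <<'E'
from workcell import *
import numpy as np, cv2
from scipy.optimize import least_squares
def proj(n,X):
    c=calibration(n); f=192/np.tan(np.radians(c["vfov"]/2)); p=np.atleast_2d(X)@c["R"].T+c["t"]
    return p[:,:2]/p[:,2:]*f+[c["cx"],c["cy"]]
def toW(p,L):
    c,s=np.cos(p[2]),np.sin(p[2]); L=np.atleast_2d(L)
    return L@np.array([[c,-s,0],[s,c,0],[0,0,1]]).T+[p[0],p[1],0]
E
cat > fit.py <<'E'
from h import *
L=np.array([[170,-60,12],[-150,-60,12],[-150,90,12],[170,90,12]])/1e3
t=(np.array([[150,45],[732,240],[650,522],[55,318],[155,318],[297,384]])+.5)/5-.5+[190,170]
s=(np.array([[536,128],[262,570],[33,440],[328,24],[306,89],[222,180]])+.5)/4.5-.5+[165,140]
def res(p,cams=("top","side"),full=False):
    P=np.vstack([L,[[p[3],p[4],.025],[p[5],.081,.031]]])
    W=toW(p,P); r=[]
    for n,o in (("top",t),("side",s)):
        if n in cams: r.append(proj(n,W)-o)
    return np.concatenate(r).ravel()
for cams in (("top","side"),("top",),("side",)):
    r=least_squares(res,[.57,0.0,1.3,.1,.08,.04],args=(cams,)); p=r.x
    print(cams,np.round(p,4),"max res px",abs(r.fun).max().round(2)); print(r.fun.reshape(-1,2).round(1).tolist())
    print("head",toW(p,[p[5]-.02,0,.055]).round(4),"travel",p[3]-p[5])
E
python3 fit.py
```

```text
('top', 'side') [0.5641 0.2324 1.2722 0.1173 0.0725 0.0379] max res px 1.55
[[-0.0, -0.5], [1.5, -0.4], [0.7, 0.0], [-0.5, -0.1], [0.7, -0.1], [1.1, 0.2], [0.7, -1.2], [-0.4, -0.5], [-0.4, -0.1], [-0.1, -0.4], [0.0, -0.9], [0.2, -1.5]]
head [[0.5694 0.2495 0.055 ]] travel 0.07938752095597862
('top',) [0.5636 0.2334 1.2715 0.118  0.0726 0.0398] max res px 1.15
[[-0.4, -0.3], [1.2, -0.2], [0.2, 0.3], [-1.0, 0.1], [-0.0, -0.0], [-0.0, 0.1]]
head [[0.5695 0.2524 0.055 ]] travel 0.0781846691663555
('side',) [0.5649 0.231  1.2724 0.1158 0.0721 0.0352] max res px 0.89
[[0.9, -0.7], [-0.3, 0.1], [-0.3, 0.5], [-0.0, 0.0], [-0.0, -0.0], [-0.3, -0.2]]
head [[0.5693 0.2455 0.055 ]] travel 0.08068473936737616
```

```bash
python3 - <<'E'
from h import *
def P(n):
    c=calibration(n); f=192/np.tan(np.radians(c["vfov"]/2)); K=np.array([[f,0,c["cx"]],[0,f,c["cy"]],[0,0,1]])
    print(n,"cam at",(-c["R"].T@c["t"]).round(2)); return K@np.c_[c["R"],c["t"]]
A,B=P("top"),P("side")
for nm,a,b in (("disc",(420,193),(228,357)),("silver on disc, far end",(402,166),(258,323)),("tin",(328,132),(314,275)),("bottle nozzle",(280,136),(313,209)),("tape",(166,257),(225,118))):
    X=cv2.triangulatePoints(A,B,np.array(a,float),np.array(b,float)).ravel(); print(nm,(X[:3]/X[3]).round(3))
p=[.564,.233,1.272]
for nm,l in (("start head-1",[.019,0,0]),("at mark",[.1173-.02+.005,0,0]),("contact",[.025,0,0])): print(nm,toW(p,l).round(4), (toW(p,l)-sense()["tool_pos"]).round(4))
E
```

```text
top cam at [0.51 0.27 0.91]
side cam at [ 0.74 -0.2   0.96]
disc [ 0.643 -0.128  0.04 ]
silver on disc, far end [ 0.694 -0.057  0.108]
tin [0.798 0.095 0.018]
bottle nozzle [0.764 0.227 0.094]
tape [0.468 0.507 0.008]
start head-1 [[0.5696 0.2512 0.    ]] [[ 0.4242  0.8071 -0.2476]]
at mark [[0.5941 0.3308 0.    ]] [[ 0.4487  0.8867 -0.2476]]
contact [[0.5714 0.2569 0.    ]] [[ 0.4259  0.8128 -0.2476]]
```

Request:
{"name": "drive_tool", "arguments": {"plan": [[[20, 30, 10], [0, 0, 7], 0], [[40, 60, 20], [0, 0, 14], 0], [[60, 92, 30], [0, 0, 21], 0], [[82, 125, 40], [0, 0, 28], 0], [[104, 158, 50], [0, 0, 35], 0], [[128, 190, 50], [0, 0, 42], 0], [[150, 224, 50], [0, 0, 49], 0], [[172, 258, 50], [0, 0, 56], 0]]}}

```text
time_s: 0.77
tool_pos: [0.318, -0.2965, 0.2983]
tcp_rot: [[0.326, 0.945, 0.0], [0.945, -0.326, -0.0], [0.0, 0.0, -1.0]]
ft_force: [0.6, -0.4, 0.1]
gripper_width: 0.0856
finger_force: 0.0
```

Request:
{"name": "drive_tool", "arguments": {"plan": [[[18, 36, 0], [0, 0, 2.2], 0], [[36, 72, 0], [0, 0, 2.2], 0], [[54, 108, 0], [0, 0, 2.2], 0], [[72, 144, 0], [0, 0, 2.2], 0], [[90, 180, 0], [0, 0, 2.2], 0], [[108, 216, 0], [0, 0, 2.2], 0], [[126, 252, 0], [0, 0, 2.2], 0], [[144, 288, 0], [0, 0, 2.2], 0]]}}

```text
time_s: 1.43
tool_pos: [0.4617, -0.0083, 0.2982]
tcp_rot: [[0.294, 0.956, -0.0], [0.956, -0.294, -0.0], [-0.0, -0.0, -1.0]]
ft_force: [1.4, -0.4, 0.2]
gripper_width: 0.085
finger_force: 0.0
```

Request:
{"name": "drive_tool", "arguments": {"plan": [[[15, 37, 0], [0, 0, 0], 0], [[30, 74, 0], [0, 0, 0], 0], [[46, 111, 0], [0, 0, 0], 0], [[62, 148, 0], [0, 0, 0], 0], [[77, 185, 0], [0, 0, 0], 0], [[92, 222, -20], [0, 0, 0], 0], [[108, 259.5, -40], [0, 0, 0], 0], [[108, 259.5, -80], [0, 0, 0], 0]]}}

```text
time_s: 2.1
tool_pos: [0.5735, 0.2554, 0.2226]
tcp_rot: [[0.291, 0.957, 0.011], [0.957, -0.291, 0.007], [0.01, 0.008, -1.0]]
ft_force: [1.1, 0.6, 0.6]
gripper_width: 0.0852
finger_force: 0.0
```

Request:
{"name": "drive_tool", "arguments": {"plan": [[[0, 0, -40], [0, 0, 0], 0], [[0, 0, -60], [0, 0, 0], 0], [[0, 0, -80], [0, 0, 0], 0], [[0, 0, -80], [0, 0, 0], 0]]}}

```text
time_s: 2.43
tool_pos: [0.5665, 0.248, 0.1348]
tcp_rot: [[0.294, 0.956, -0.01], [0.956, -0.294, -0.004], [-0.007, -0.008, -1.0]]
ft_force: [-0.9, -0.0, -0.6]
gripper_width: 0.0851
finger_force: 0.0
```

```bash
python3 - <<'E'
from h import *
o=[]
for n,(x,y,w,h) in (("top",(190,150,160,135)),("side",(165,130,130,140))):
    I=cv2.cvtColor(get_image(n),cv2.COLOR_RGB2BGR); cv2.imwrite(f"pics/{n}1.png",I); o.append(cv2.resize(I[y:y+h,x:x+w],(385*w//h if 0 else 395,int(395*h/w)),interpolation=cv2.INTER_CUBIC))
m=max(i.shape[0] for i in o); cv2.imwrite("pics/both1.png",np.hstack([cv2.copyMakeBorder(i,0,m-i.shape[0],0,0,cv2.BORDER_CONSTANT) for i in o])); print(sense()["tool_pos"])
E
```

```text
[0.56922797 0.24888106 0.13963806]
```

View pics/both1.png

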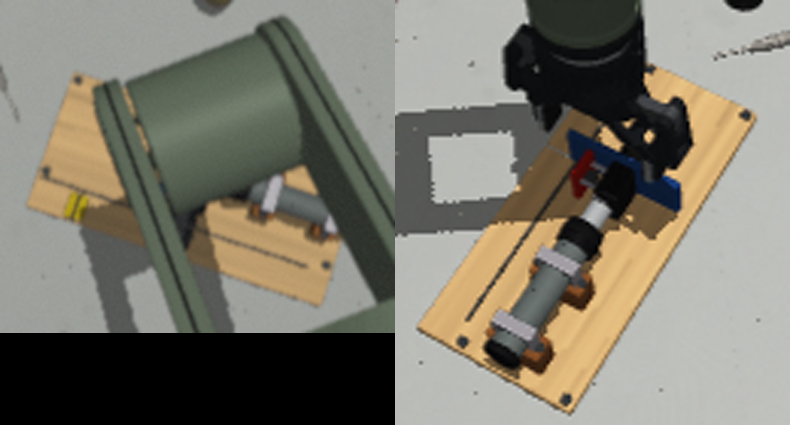

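The side view shows the open jaws centred above the head and plate, with fingers at about (550,110) and (675,160) in the montage. The forearm hides the head from the top camera, but the mark is still visible at (75,205). I'll descend.

Request:
{"name": "drive_tool", "arguments": {"plan": [[[0, 0, -20], [0, 0, 0], 0], [[0, 0, -40], [0, 0, 0], 0], [[0, 0, -60], [0, 0, 0], 0], [[0, 0, -78], [0, 0, 0], 0], [[0, 0, -78], [0, 0, 0], 0], [[0, 0, -78], [0, 0, 0], 0]]}}

```text
time_s: 3.03
tool_pos: [0.5701, 0.2491, 0.0632]
tcp_rot: [[0.295, 0.955, 0.001], [0.955, -0.295, 0.001], [0.001, 0.001, -1.0]]
ft_force: [-0.2, -0.2, 0.8]
gripper_width: 0.0854
finger_force: 0.0
```

```bash
python3 - <<'E'
from h import *
I=cv2.cvtColor(get_image("side"),cv2.COLOR_RGB2BGR); cv2.imwrite("pics/side2.png",I); cv2.imwrite("pics/side2c.png",cv2.resize(I[130:270,165:305],None,fx=4.2,fy=4.2,interpolation=cv2.INTER_CUBIC)); s=sense();print(s["tool_pos"],s["ft_force"])
p=[.564,.233,1.272];d=s["tool_pos"][:2]-p[:2];print("local",d@[np.cos(1.272),np.sin(1.272)],d@[-np.sin(1.272),np.cos(1.272)])
E
```

```text
[0.5706697  0.24940922 0.06402886] [ 0.17070941 -0.00123713 -0.14452009]
local 0.017645515638902008 -0.0015437923867120057
```

View pics/side2c.png

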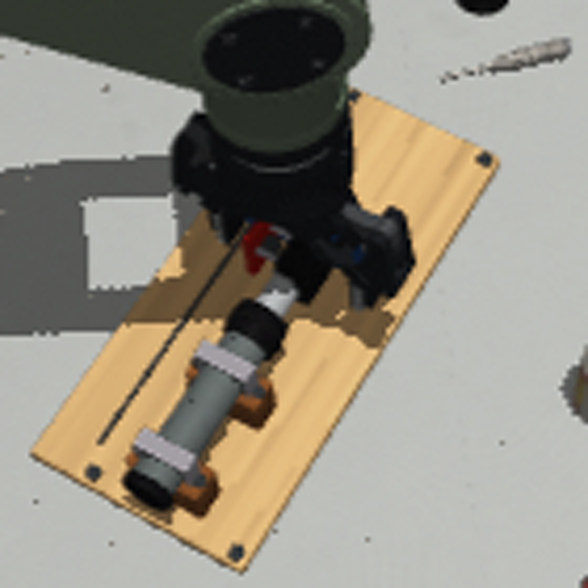

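The side view shows the jaws astride the head. The red lever at (255,240) is open and clear of the fingers. I'll ease forward to find contact with the plate.

Request:
{"name": "drive_tool", "arguments": {"plan": [[[-1, 2, -3], [0, 0, 0], 0], [[-0.5, 4, -3], [0, 0, 0], 0], [[-0.5, 4, -3], [0, 0, 0], 0], [[-0.5, 4, -3], [0, 0, 0], 0]]}}

```text
time_s: 3.42
tool_pos: [0.5693, 0.2533, 0.0598]
tcp_rot: [[0.295, 0.956, 0.001], [0.956, -0.295, 0.001], [0.001, 0.001, -1.0]]
ft_force: [1.0, -0.0, 0.3]
gripper_width: 0.0853
finger_force: 0.0
```

Request:
{"name": "drive_tool", "arguments": {"plan": [[[0.6, 2, 0], [0, 0, 0], 0], [[0.6, 2, 0], [0, 0, 0], 0], [[0.6, 2, 0], [0, 0, 0], 0]]}}

```text
time_s: 3.67
tool_pos: [0.5696, 0.2551, 0.0591]
tcp_rot: [[0.295, 0.956, 0.0], [0.956, -0.295, 0.0], [0.0, 0.0, -1.0]]
ft_force: [0.0, 0.2, -0.5]
gripper_width: 0.0847
finger_force: 0.0
```

Request:
{"name": "drive_tool", "arguments": {"plan": [[[0.6, 2, 0], [0, 0, 0], 0], [[0.6, 2, 0], [0, 0, 0], 0], [[0.6, 2, 0], [0, 0, 0], 0]]}}

```text
time_s: 3.92
tool_pos: [0.5701, 0.2571, 0.059]
tcp_rot: [[0.295, 0.956, 0.0], [0.956, -0.295, -0.0], [-0.0, 0.0, -1.0]]
ft_force: [-0.8, -0.4, -0.3]
gripper_width: 0.0853
finger_force: 0.0
```

Request:
{"name": "drive_tool", "arguments": {"plan": [[[1.2, 4, 0], [0, 0, 0], 0], [[1.2, 4, 0], [0, 0, 0], 0], [[1.2, 4, 0], [0, 0, 0], 0]]}}

```text
time_s: 4.17
tool_pos: [0.5711, 0.2608, 0.0589]
tcp_rot: [[0.294, 0.956, -0.0], [0.956, -0.294, -0.001], [-0.001, -0.0, -1.0]]
ft_force: [-1.1, -1.3, 0.7]
gripper_width: 0.0853
finger_force: 1.1
```

Request:
{"name": "drive_tool", "arguments": {"plan": [[[0.6, 2, 0], [0, 0, 0], 0], [[0.6, 2, 0], [0, 0, 0], 0], [[0.6, 2, 0], [0, 0, 0], 0]]}}

```text
time_s: 4.42
tool_pos: [0.5718, 0.2629, 0.0589]
tcp_rot: [[0.295, 0.956, -0.0], [0.956, -0.295, -0.0], [-0.0, -0.0, -1.0]]
ft_force: [-0.8, -2.5, 0.6]
gripper_width: 0.0852
finger_force: 1.2
```

Request:
{"name": "drive_tool", "arguments": {"plan": [[[3, 9.7, 0], [0, 0, 0], 0], [[6, 19.5, 0], [0, 0, 0], 0], [[9, 29.2, 0], [0, 0, 0], 0], [[12, 39, 0], [0, 0, 0], 0], [[15, 48.7, 0], [0, 0, 0], 0], [[15, 48.7, 0], [0, 0, 0], 0], [[15, 48.7, 0], [0, 0, 0], 0]]}}

```text
time_s: 5.0
tool_pos: [0.587, 0.3123, 0.0589]
tcp_rot: [[0.294, 0.956, 0.0], [0.956, -0.294, -0.0], [-0.0, 0.0, -1.0]]
ft_force: [-0.0, -4.4, 0.4]
gripper_width: 0.0853
finger_force: 2.2
```

```bash
cat > look.py <<'E'
from h import *
import sys
k=sys.argv[1]; o=[]
for n,(x,y,w,h) in (("top",(190,170,130,100)),("side",(185,130,130,100))):
    I=cv2.cvtColor(get_image(n),cv2.COLOR_RGB2BGR); cv2.imwrite(f"pics/{n}{k}.png",I); o.append(cv2.resize(I[y:y+h,x:x+w],(390,300),interpolation=cv2.INTER_CUBIC))
cv2.imwrite(f"pics/both{k}.png",np.hstack(o))
s=sense();p=[.564,.233,1.272];d=s["tool_pos"][:2]-p[:2];print(s["time_s"],s["ft_force"].round(1),"local",d@[np.cos(1.272),np.sin(1.272)],d@[-np.sin(1.272),np.cos(1.272)])
E
python3 look.py 3
```

```text
5.1 [-1.8 -4.3  0.4] local 0.08164559439523714 0.0013984845696670169
```

View pics/both3.png

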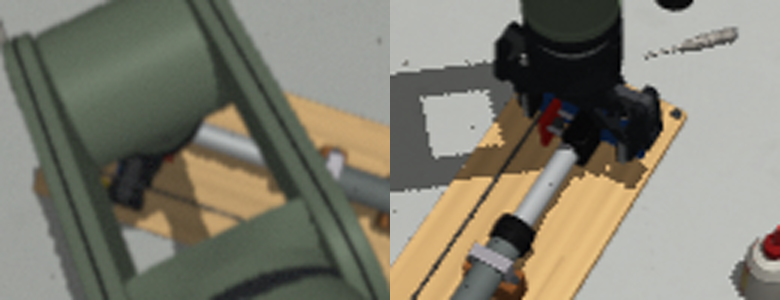

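In the top view a sliver of the yellow mark shows at (105,182) beside the finger. Moving on should put it in the gap between the arm's links. In the side view the lever is still open at (550,120).

Request:
{"name": "drive_tool", "arguments": {"plan": [[[2.2, 7, 0], [0, 0, 0], 0], [[4.4, 14, 0], [0, 0, 0], 0], [[6.9, 21, 0], [0, 0, 0], 0], [[6.9, 21, 0], [0, 0, 0], 0], [[6.9, 21, 0], [0, 0, 0], 0]]}}

```text
time_s: 5.52
tool_pos: [0.5931, 0.3322, 0.0588]
tcp_rot: [[0.295, 0.956, -0.001], [0.956, -0.295, -0.001], [-0.001, -0.001, -1.0]]
ft_force: [-2.5, -4.7, 1.6]
gripper_width: 0.0856
finger_force: 2.6
```

```bash
sed -i 's/(190,170,130,100)/(200,205,65,50)/; s/(185,130,130,100)/(215,140,65,50)/; s/(390,300)/(400,308)/' look.py; python3 look.py 4
```

```text
5.6167 [-3.2 -3.9  1.1] local 0.10294065853137738 0.001365819648418913
```

View pics/both4.png

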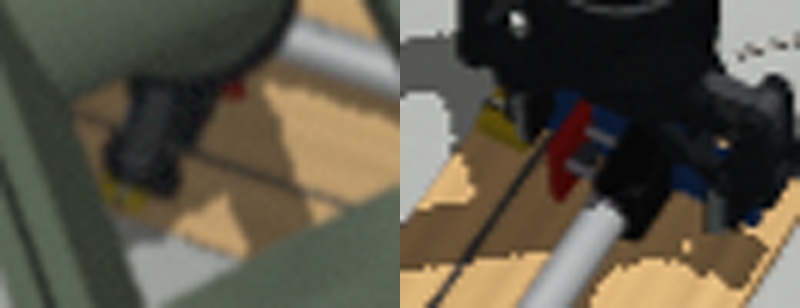

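The side view shows the lever still open at (575,150), with part of the yellow mark visible at (500,125). In the top view the mark is by the fingertip at (125,195). I'll measure the travel with sub-pixel profiles along cradle x.

```bash
cat > prof.py <<'E'
from h import *
p=[.5641,.2326,1.2722]; xs=np.arange(-30,161)/1e3
def prof(f,n,ys,z):
    I=cv2.imread(f"pics/{f}.png").astype(np.float32); out=[]
    for y in ys:
        q=proj(n,toW(p,np.c_[xs,0*xs+y,0*xs+z])).astype(np.float32)
        out.append(cv2.remap(I,q[:,:1],q[:,1:],cv2.INTER_LINEAR)[:,0])
    return np.mean(out,0)
E
python3 - <<'E'
from prof import *
def show(nm,v,a,b):
    i=slice(a+30,b+31,2); print(nm,a,np.round(v[i]).astype(int).tolist())
for n in ("top","side"):
    P=prof(n+"0",n,[.070,.074,.077],.031); show(n+" rod gray",P.mean(1),28,54)
    M=prof(n+"0",n,[.066,.070,.074,.078],.025); show(n+" mark R-B",M[:,2]-M[:,0],100,136)
for f in ("side0","side4"):
    a=(0,50) if f=="side0" else (60,130)
    for z in (.048,.055,.062):
        v=prof(f,"side",[.031],z); show(f"{f} red z{z}",v[:,2]-v[:,1],*a)
    v=prof(f,"side",[-.002,.002],.064); show(f+" tube gray",v.mean(1),*((-20,40) if f=="side0" else (50,110)))
for f in ("side4","top4"):
    n=f[:-1]; M=prof(f,n,[.066,.070,.074,.078],.025); show(f+" R-B",M[:,2]-M[:,0],96,136); show(f+" gray",M.mean(1),96,136)
E
```

```text
top rod gray 28 [137, 136, 136, 137, 136, 137, 136, 131, 132, 134, 137, 137, 137, 137]
top mark R-B 100 [74, 74, 73, 71, 73, 98, 130, 137, 120, 85, 74, 109, 136, 130, 104, 81, 74, 75, 75]
side rod gray 28 [151, 151, 127, 111, 140, 146, 157, 155, 150, 151, 150, 150, 145, 137]
side mark R-B 100 [90, 76, 61, 68, 100, 139, 151, 142, 90, 36, 74, 135, 150, 142, 113, 93, 91, 92, 92]
side0 red z0.048 0 [32, 35, 35, 43, 50, 55, 58, 52, 38, 18, 29, 30, 31, 31, 29, 41, 51, 26, 24, 29, 20, 7, -7, -10, -13, -20]
side0 red z0.055 0 [39, 39, 43, 47, 50, 59, 59, 56, 58, 61, 62, 61, 65, 62, 66, 62, 56, 59, 59, 49, 33, 17, -4, -16, -24, -31]
side0 red z0.062 0 [37, 38, 40, 39, 45, 57, 70, 84, 88, 96, 92, 92, 92, 84, 95, 93, 100, 96, 91, 81, 44, 3, -17, -29, -30, -17]
side0 tube gray -20 [28, 96, 151, 160, 161, 160, 160, 159, 159, 159, 144, 98, 52, 20, 10, 14, 16, 16, 15, 15, 15, 15, 14, 14, 15, 14, 14, 14, 14, 14, 14]
side4 red z0.048 60 [22, 21, 22, 22, 22, 22, 21, 21, 22, 22, 25, 33, 42, 49, 56, 58, 54, 47, 34, 26, 28, 31, 37, 38, 37, 45, 46, 22, 16, 20, 13, 4, -7, -13, -10, -4]
side4 red z0.055 60 [22, 22, 22, 22, 22, 22, 22, 23, 22, 22, 24, 32, 41, 48, 54, 59, 54, 54, 52, 53, 55, 55, 57, 56, 56, 56, 47, 45, 48, 35, 11, 1, -4, -4, -1, -2]
side4 red z0.062 60 [22, 22, 21, 21, 22, 22, 21, 21, 22, 22, 23, 30, 39, 48, 54, 58, 61, 60, 61, 61, 61, 62, 61, 60, 61, 60, 61, 61, 60, 43, 16, 1, 0, -1, -1, -1]
side4 tube gray 50 [182, 182, 181, 181, 181, 180, 181, 180, 180, 179, 179, 179, 178, 172, 154, 94, 57, 19, 10, 9, 8, 8, 8, 8, 8, 8, 8, 8, 8, 8, 8]
side4 R-B 96 [49, 49, 50, 54, 62, 68, 73, 71, 61, 45, 26, 9, 1, 1, 1, 1, -1, -1, -1, -2, -3]
side4 gray 96 [78, 78, 78, 73, 61, 54, 55, 58, 58, 54, 42, 39, 41, 35, 31, 28, 23, 17, 13, 12, 12]
top4 R-B 96 [37, 27, 14, 8, 6, 5, 7, 9, 11, 11, 8, 4, 4, 7, 12, 14, 17, 19, 22, 26, 25]
top4 gray 96 [75, 60, 45, 36, 32, 32, 34, 34, 36, 40, 44, 46, 46, 42, 37, 36, 39, 48, 59, 67, 69]
```

```bash
python3 - <<'E'
from prof import *
for n in ("top","side"):
    for ys in ([.060,.063],[.066,.069],[.072,.075],[.077,.079]):
        v=prof(n+"0",n,ys,.031); print(n,ys,"x30..50",np.round(v[60:81,2]-v[60:81,0]).astype(int).tolist())
for ys in ([.064,.067],[.070,.073],[.076,.079],[.082,.084]):
    for n in ("top","side"):
        for z in (.025,.031): v=prof(n+"4",n,ys,z); print(n+"4",ys,z,"x100..136/2 R-B",np.round(v[130:167:2,2]-v[130:167:2,0]).astype(int).tolist(),"R",np.round(v[130:167:2,2]).astype(int).tolist())
o=[]
for n,(x,y) in (("top",(205,222)),("side",(222,145))):
    I=cv2.imread(f"pics/{n}4.png")[y:y+24,x:x+32].astype(float)*1.8
    o.append(cv2.resize(np.clip(I,0,255).astype(np.uint8),(400,300),interpolation=cv2.INTER_CUBIC))
cv2.imwrite("pics/z4.png",np.hstack(o))
E
```

```text
top [0.06, 0.063] x30..50 [70, 71, 72, 72, 72, 71, 68, 63, 53, 43, 32, 24, 20, 23, 28, 34, 40, 46, 54, 62, 67]
top [0.066, 0.069] x30..50 [76, 76, 77, 76, 76, 76, 72, 66, 57, 44, 34, 32, 34, 41, 51, 59, 64, 69, 73, 75, 76]
top [0.072, 0.075] x30..50 [74, 74, 73, 73, 73, 72, 70, 63, 54, 43, 32, 29, 37, 47, 59, 68, 73, 73, 73, 73, 73]
top [0.077, 0.079] x30..50 [73, 73, 73, 73, 73, 71, 68, 61, 51, 41, 34, 30, 33, 45, 58, 66, 70, 72, 72, 72, 72]
side [0.06, 0.063] x30..50 [92, 89, 78, 66, 62, 68, 72, 65, 51, 36, 30, 36, 47, 58, 53, 42, 29, 14, 1, -10, -16]
side [0.066, 0.069] x30..50 [89, 86, 74, 61, 61, 69, 79, 78, 68, 53, 45, 51, 65, 80, 86, 90, 90, 90, 90, 83, 74]
side [0.072, 0.075] x30..50 [90, 86, 80, 73, 78, 83, 87, 82, 69, 54, 46, 53, 66, 81, 87, 91, 91, 91, 91, 91, 91]
side [0.077, 0.079] x30..50 [92, 84, 76, 72, 78, 87, 92, 84, 66, 50, 41, 46, 64, 79, 90, 90, 91, 90, 90, 91, 90]
top4 [0.064, 0.067] 0.025 x100..136/2 R-B [15, 4, 0, -3, -2, -3, -2, -2, -3, -2, -2, -2, -2, -3, -3, 4, 16, 30, 40] R [54, 34, 22, 22, 26, 29, 34, 42, 47, 47, 46, 43, 37, 30, 26, 35, 55, 81, 99]
top4 [
[... 2234 characters left out ...]
54, 45, 28, 11, 4, 3, 2] R [102, 102, 101, 100, 97, 94, 95, 92, 89, 81, 75, 81, 84, 78, 68, 59, 55, 53, 53]
top4 [0.082, 0.084] 0.031 x100..136/2 R-B [43, 42, 41, 44, 49, 60, 67, 64, 50, 35, 37, 50, 54, 37, 21, 7, 3, 3, 2] R [102, 102, 101, 100, 96, 95, 94, 92, 87, 78, 77, 82, 84, 74, 64, 57, 54, 53, 53]
side4 [0.082, 0.084] 0.025 x100..136/2 R-B [36, 37, 42, 52, 61, 68, 70, 65, 50, 25, 11, 29, 49, 38, 20, 3, -2, -2, -2] R [97, 94, 91, 87, 86, 89, 89, 83, 66, 55, 75, 85, 76, 58, 38, 20, 13, 12, 12]
side4 [0.082, 0.084] 0.031 x100..136/2 R-B [16, 19, 30, 37, 38, 41, 34, 23, 6, 10, 32, 35, 26, 7, -1, -2, -2, -2, -3] R [88, 87, 86, 85, 86, 83, 71, 62, 58, 74, 82, 78, 62, 35, 18, 13, 12, 10, 11]
```

View pics/z4.png

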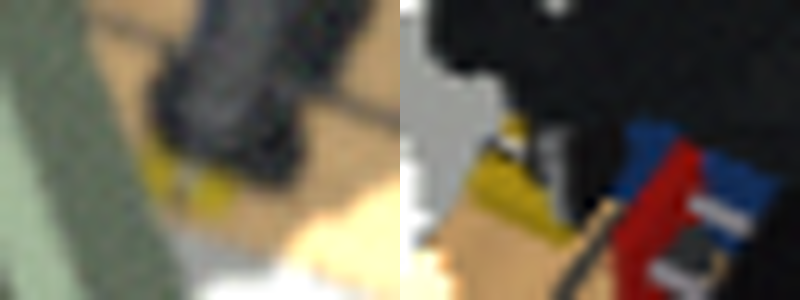

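The enlarged view shows the white rod over the line to within about 1 mm. In the top half it is at (185,183), in the side half at (510,143). Profiles give a travel of about 77.5 mm against a target of 78.2 mm, so I'll nudge +0.7 mm and then squeeze.

Request:
{"name": "drive_tool", "arguments": {"plan": [[[0.2, 0.7, 0], [0, 0, 0], 0], [[0.2, 0.7, 0], [0, 0, 0], 0], [[0.2, 0.7, 0], [0, 0, 0], 0], [[0.2, 0.7, 0], [0, 0, 0], 0]]}}

```text
time_s: 5.95
tool_pos: [0.5931, 0.3323, 0.0588]
tcp_rot: [[0.295, 0.956, -0.002], [0.956, -0.295, -0.001], [-0.002, -0.001, -1.0]]
ft_force: [-2.2, -4.4, -0.4]
gripper_width: 0.0854
finger_force: 2.6
```

```bash
cat > chk.py <<'E'
from prof import *
import sys
k=sys.argv[1]
for n in ("top","side"): cv2.imwrite(f"pics/{n}{k}.png",cv2.cvtColor(get_image(n),cv2.COLOR_RGB2BGR))
print(sense()["tool_pos"],sense()["ft_force"].round(1),sense()["gripper_width"],sense()["finger_force"])
def half(v,lo):
    h=(v.max()+v.min())/2; i=np.where((v[:-1]>h)&(v[1:]<=h))[0][-1]; return lo+i+(v[i]-h)/(v[i]-v[i+1])
for y in (-.004,0,.004):
    e=[half(prof(f,"side",[y],.064).mean(1)[a+30:a+50],a) for f,a in (("side0",-7),("side4",70),("side"+k,70))]; print("tube edge travel at 4, now",e[1]-e[0],e[2]-e[0])
for n in ("top","side"):
    v=prof(n+k,n,[.076,.079],.031)[140:162]; d=v[:,2]-v[:,0]; print(n,"x110..131",d.round().astype(int).tolist())
E
python3 chk.py 5
```

```text
[0.59315198 0.33231458 0.05884343] [-2.4 -4.6  0.9] 0.08548933716388968 2.622648049145937
tube edge travel at 4, now 77.55919377249666 77.80897156638093
tube edge travel at 4, now 78.07397571206093 78.4477628171444
tube edge travel at 4, now 76.15114296972752 76.4148038327694
top x110..131 [35, 38, 39, 38, 36, 32, 27, 22, 19, 18, 20, 25, 31, 37, 40, 44, 46, 44, 41, 38, 31, 26]
side x110..131 [78, 76, 69, 56, 38, 23, 12, 11, 13, 19, 25, 25, 23, 16, 10, 4, 1, 0, -1, -2, -2, -2]
```

Request:
{"name": "drive_tool", "arguments": {"plan": [[[0.2, 0.6, 0], [0, 0, 0], 0], [[0.2, 0.6, 0], [0, 0, 0], 0], [[0.2, 0.6, 0], [0, 0, 0], 0], [[0.2, 0.6, 0], [0, 0, 0], 0]]}}

```text
time_s: 6.38
tool_pos: [0.5933, 0.3328, 0.0588]
tcp_rot: [[0.295, 0.956, -0.002], [0.956, -0.295, -0.001], [-0.002, -0.001, -1.0]]
ft_force: [-2.7, -4.3, 1.4]
gripper_width: 0.0852
finger_force: 2.7
```

Request:
{"name": "drive_tool", "arguments": {"plan": [[[0, 0, 0], [0, 0, 0], 0.3], [[0, 0, 0], [0, 0, 0], 0.5], [[0, 0, 0], [0, 0, 0], 0.7], [[0, 0, 0], [0, 0, 0], 0.9], [[0, 0, 0], [0, 0, 0], 1], [[0, 0, 0], [0, 0, 0], 1], [[0, 0, 0], [0, 0, 0], 1], [[0, 0, 0], [0, 0, 0], 1]], "force": 30}}

```text
time_s: 7.05
tool_pos: [0.5937, 0.3331, 0.0599]
tcp_rot: [[0.295, 0.955, -0.001], [0.955, -0.295, -0.001], [-0.001, -0.0, -1.0]]
ft_force: [-2.1, -4.4, 4.9]
gripper_width: 0.0271
finger_force: 35.4
```

```bash
python3 chk.py 6
```

```text
[0.5936908  0.33315208 0.05988291] [-2.9 -5.4  4.6] 0.027349353213499107 35.39473593235016
tube edge travel at 4, now 77.55919377249666 78.26624847692437
tube edge travel at 4, now 78.07397571206093 78.9276892542839
tube edge travel at 4, now 76.15114296972752 76.57062086462975
top x110..131 [65, 70, 74, 75, 71, 63, 51, 38, 27, 22, 23, 32, 44, 58, 67, 70, 69, 63, 55, 45, 38, 32]
side x110..131 [77, 75, 69, 56, 38, 22, 11, 8, 10, 17, 28, 44, 58, 63, 62, 55, 43, 31, 21, 12, 6, 2]
```

Request:
{"name": "drive_tool", "arguments": {"plan": [[[0, 0, 0], [0, 0, 0], 1], [[0, 0, 0], [0, 0, 0], 1], [[0, 0, 0], [0, 0, 0], 1], [[0, 0, 0], [0, 0, 0], 1], [[0, 0, 0], [0, 0, 0], 1], [[0, 0, 0], [0, 0, 0], 1]]}}

```text
time_s: 7.65
tool_pos: [0.5937, 0.3331, 0.0599]
tcp_rot: [[0.295, 0.955, -0.001], [0.955, -0.295, -0.001], [-0.001, -0.0, -1.0]]
ft_force: [-3.3, -3.4, 4.1]
gripper_width: 0.0274
finger_force: 35.4
```

```bash
python3 chk.py 7; python3 - <<'E'
import cv2,numpy as np
o=[]
for n,(x,y) in (("top",(200,215)),("side",(215,140))):
    I=cv2.imread(f"pics/{n}7.png")[y:y+36,x:x+48].astype(float)*1.6
    o.append(cv2.resize(np.clip(I,0,255).astype(np.uint8),(400,300),interpolation=cv2.INTER_CUBIC))
cv2.imwrite("pics/z7.png",np.hstack(o))
E
```

```text
[0.59367567 0.33314379 0.05988404] [-3.4 -4.9  3.7] 0.027256691423358046 35.39357693865895
tube edge travel at 4, now 77.55919377249666 78.25088537973352
tube edge travel at 4, now 78.07397571206093 78.93156838417053
tube edge travel at 4, now 76.15114296972752 76.56605407595634
top x110..131 [66, 74, 78, 78, 71, 62, 48, 35, 25, 21, 24, 32, 44, 57, 67, 71, 70, 63, 54, 45, 38, 32]
side x110..131 [77, 75, 68, 56, 38, 22, 10, 8, 9, 16, 28, 43, 58, 63, 62, 54, 42, 30, 21, 13, 6, 2]
```

View pics/z7.png

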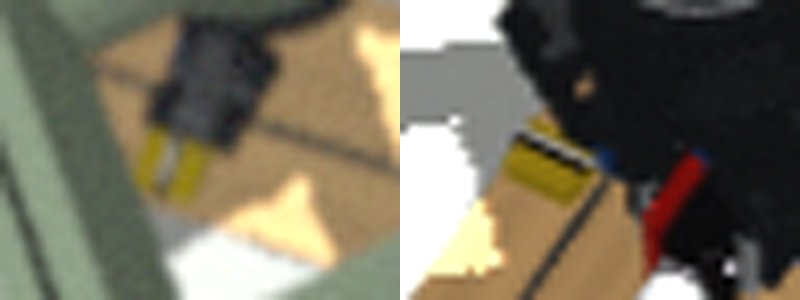

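The pointer runs along the black line in both views, at top (170,160) and side (550,145). The red lever is flush against the head at (670,210), and the pose is steady with 35 N on the pads.

```bash
python3 -c "
from workcell import *
print(close_job())"
```

```text
the job is handed in; nothing more can be done
None
```

The job is handed in: the leg is out about 78 mm with the white pointer over the mark's line, the cam lever was closed only once it was there, and the fingers are still squeezing lever and pad at about 35 N; the tin, bottle and tape roll were not touched.

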